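Bolt the die chest shut

TASK

The lid of the cutting-die chest is shut but not locked. Lift the red-knobbed bolt handle out of its notch, slide the bolt across into the keeper on the lid, and drop the handle fully down into the far notch, then let go. Work gently: feel for the notch and do not force the handle against the notch plates, and leave the other things on the chest and the bench where they are.

Things in the scene. Friction and masses are not known exactly. Their poses are not given: they have to be found in the camera images.
- chest: fixed plywood chest, 240 (its x) by 400 (its y) by 70 mm high, upright. Origin: centre of its underside; -x is its front, z up. Green deck on top with the bolt; wooden lid (shut, fixed) from y = 22 mm on, bearing the keeper, a steel block. The bolt's rod, 14 mm thick, lies along y, axis at x = -75, z = 100 mm, in two brackets (to z = 112) at y = -140 and -5 mm.
- near_notch (a point): a point on the rod's axis, level with the middle of the starting notch (chest x -75, y -110, z 100 mm; fixed to the chest). The handle leaves the rod towards the front, through a dark steel plate at chest x = -99 to -105 mm, land 110 mm high, with the starting notch: 13 mm wide for the 8 mm square stem, open at the top.
- slots_mid (a point): a point on the rod's axis 62 mm along y from near_notch, fixed to the chest. In front of it (chest x = -106 to -111 mm) a brass plate, land 113.5 mm high, holds the far notch, 11 mm wide. The plate is screwed down through slots: its notch centre lies anywhere within 18 mm of this point along y, and no reading gives it. On both sides of that notch the stem rests on the land and cannot go down.
- bolt (a joint): travel of the bolt along the chest's +y, m: about 0 drawn back in the starting notch, 0.088 at its stop. It is stiff (about 3.5 N of friction) and stays where it is left.
- handle (a joint): angle of the handle about the rod, rad: 0 level, lying fully down in a notch (a stop holds it there), growing as the knob is lifted; 1.3 at its stop. Resting on the land of the plates it reads about 0.5 to 0.55; from about 0.65 up it clears them. Stiff (1 to 1.5 N at the knob): it stays where it is left and must be pressed down.
- knob (a point): centre of the red ball knob, 22 mm across, at the end of the handle, 65 mm from the rod's axis, out towards the chest's front and up by the handle's angle. Lying down, it hangs 20 mm beyond the chest's front face, 100 mm above the bench, clear on both sides: it can be pinched from above, fingers closing along the chest's y, and may turn between them as it is lifted.
- die: round steel cutting die, an open ring 68 mm across, 30 mm high, standing on the green deck behind the bolt; a bystander; origin at the centre of its underside
- tape: black roll of tape, 84 mm across, 24 mm high, lying on the wooden lid; a bystander; origin at the centre of its underside
- glue_tin: brass-coloured open tin, 100 mm across, 105 mm high, on the bench; a bystander; origin at the centre of its underside
- screwdriver: red-handled screwdriver lying on the bench, a bystander; origin at the underside of its middle
- marker: black marker pen, 12 mm thick, 130 mm long, lying on the bench, a bystander; origin at its underside
- shoe_last: orange plastic shoe last, about 250 mm long, 75 mm high, standing on the bench, a bystander; origin under its middle
- sole_stack: stack of black rubber soles, about 300 mm long, 30 mm high, on the bench, a bystander; origin under its middle
- scissors: steel scissors, about 200 mm long, lying on the bench, a bystander; origin at the pivot screw's underside

How it is judged:
By the outcome, as a careful person would: the job done as asked, in the order asked, and still so for the second after the job is handed in, with the robot touching nothing.
It also fails if it takes over 72 s, if anything falls off the work surface, if the arm or the gripper's body presses on something with over 40 N, if the wrist force passes 120 N, or if a joint passes its speed limit or range.

ROBOT

A 7-joint arm with a two-finger parallel gripper is mounted at the origin on the work surface. World frame = base frame: x ahead of the robot, y to its left, z up, the work surface at z = 0. Lengths are in m, angles in rad, forces in N, time in s.
With the tool pointing down it reaches from about 0.425 to 0.975 m from the base axis. Payload 16.7 kg.
Tool frame: the origin (TCP) lies on the centre line of the jaws, within the pads' length; the fingertips stand 25 mm ahead of it and the grasp point (between the pads) lies 6 mm ahead of it; z points along the fingers, y is the line along which they close (so a half turn about z gives the same grasp; the last joint's range is limited). The gripper opens to 85 mm and grips with 20 to 120 N. Pads are 22 mm wide; open, the fingers measure 114 mm over their backs; the gripper's body (76 mm by 85 mm) begins 54 mm behind the grasp point. The pads swing forward as they close: fully open they stand 13 mm farther back than shut.
Start: joints at [1.194, 0.426, 0.074, 1.606, -0.034, 1.111, -0.067], TCP at [0.152, -0.658, 0.256] pointing down, gripper open.
Joint ranges: [-2.85, 2.85], [-0.5, 2.14], [-1.23, 1.37], [0.21, 2.46], [-1.02, 4.16], [0.16, 2.05], [-2.73, 2.73]. Speed limits (rad/s): [1.89, 1.89, 2.39, 2.39, 3.01, 3.01, 3.01].

INTERFACE

Orientations are given as a rotation vector (axis times angle).
In Python, from station import env, cams gives the robot as it stands. The module is installed in compiled form; this text tells all that it offers.
- The arm moves only by the shell command python3 -m crank 'ROWS' [FORCE]. ROWS is JSON, a list of rows, each a list of 7 numbers: the shift along the tool's x, y, z in units of 40 mm (1.0 is 40 mm), then the turn, a rotation vector about the tool's x, y, z in units of 5 degrees (1.0 is 5 degrees), then the opening, from 0 (shut) to 1 (fully open). A call has 1 to 8 rows; each row shifts and turns the commanded pose from where the row before left it, along the tool's axes as they then stand; what a row does not reach is not made up. A row lasts 1/10 s, in which the tool goes at most 50 mm and 8.59 degrees, less where a joint would pass 70% of its speed; a pose out of reach is approached as far as the arm can. A call is refused whole if a number of a shift passes 1 or a number of a turn 1, either way. A call with a gripper value outside its range is refused whole. The fingers move at their own pace and stop on an object; FORCE is the grip in N (left out, the last holds). Time passes only in rows, so rows that do not move let the fingers close. It gives the time, the measured TCP pose, the force, the opening and the grip force at its end, in the units of the state.
- env.sense(): the state, without advancing time (a new reading comes with each control period).
- cams.snapshot(name): name is "scene" or "top" or "wrist"; returns a dict with "img" (400x640x3 uint8, red, green, blue), "z_map" (400x640 float32, m along the optical axis (not along the pixel's ray), 0 where there is no reading), "fx", "fy", "cx", "cy" (pixels), "eye" and "rotation" of the camera in the world. Camera axes: x right, y down, z forward; pixel columns grow to the right and rows downward; lengths in m; the calibration is good to about 2 mm. The wrist camera is an equidistant fisheye: a pixel r from the principal point sees the ray r / f radians off the axis. A picture is of the moment at which its call begins.
- env.close_job(): hands the job in; it is judged then, once.
The state is a dict: "time_s": time; "joint_pos": joint angles; "dq": joint speeds; "joint_efforts": joint torques, N m; "tcp_pos": TCP position; "eef_rot": TCP orientation; "contact_force": force on the tool from outside, world axes, zero at the start; "wrist_torque": the same for the moment, N m; "opening": finger opening in m; "grip_force": force on a finger pad.
Only numpy, scipy, OpenCV 4.12 (cv2) and the standard library are available. Lean on these libraries where they do the work, as an engineer would, in place of code of your own. Each camera call takes 0.05 s, during which the arm holds its last target. There are 200 camera calls.

## Working session

There is one attempt and no reset: what is moved stays moved. The work goes in short steps, Python scripts to look and compute and a shell command to move; the robot and the scene stay as the last step left them, time stands still between calls to the robot, and variables do not carry over. Pictures are saved under pics/ and viewed, at most 10 in all, crops included, and the job is handed in when it is done.

```bash
mkdir -p pics; python3 - <<'E'
from station import env,cams
import cv2,numpy as np
s=env.sense()
for k in s: print(k,np.round(s[k],3))
for n in("scene","top"):
    d=cams.snapshot(n); cv2.imwrite(f"pics/{n}0.png",d["img"][:,:,::-1]); np.savez(f"{n}0.npz",**d)
    print(n,d["fx"],d["cx"],d["cy"],d["eye"],np.round(d["rotation"],3).tolist())
E
```

```text
time_s 0.0
joint_pos [ 1.193  0.427  0.074  1.607 -0.034  1.111 -0.067]
dq [ 0.002  0.001  0.    -0.001 -0.001 -0.001  0.   ]
joint_efforts [-2.0000e-03 -9.4982e+01  3.7590e+00 -4.6352e+01  1.9000e-02  1.0000e-02
  0.0000e+00]
tcp_pos [ 0.152 -0.657  0.256]
eef_rot [-3.12  -0.357  0.   ]
contact_force [-0.473  0.002 -0.593]
wrist_torque [ 0.011 -0.009  0.034]
grip_force 0.0
opening 0.085
scene 372.0628499042551 317.2757193299245 201.60451013177195 [ 1.20306027 -0.18296088  0.90797495] [-2.019, -1.557, 0.556]
top 460.53150163594285 313.2765566592153 204.99996922236738 [ 0.46149743 -0.03021742  1.54554211] [-2.168, 2.203, -0.026]
```

View pics/scene0.png

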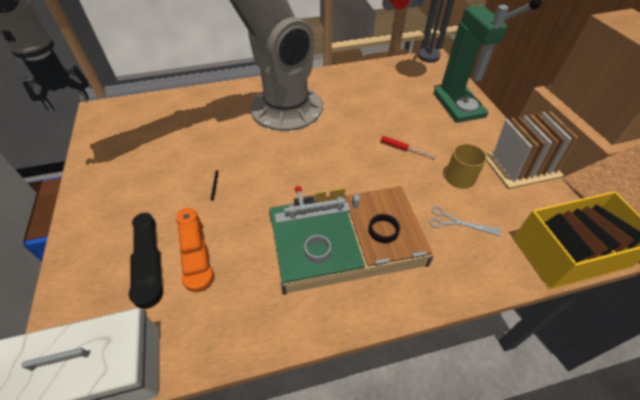

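View pics/top0.png

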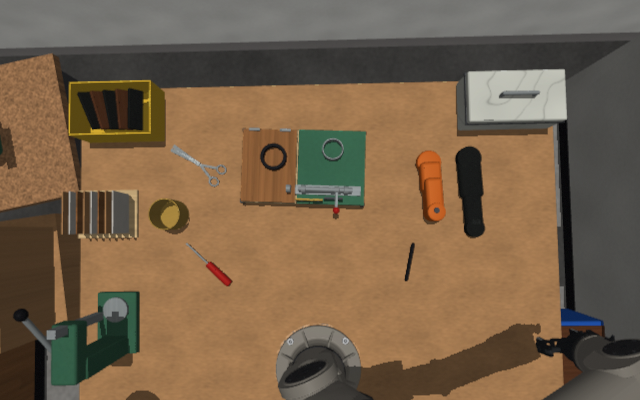

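The scene view shows the chest in the middle, with the red knob at about (298,188) and the brass plate at (330,194). In the top view the knob is at (336,211), the green deck spans about (297–366, 130–207), and the chest front faces the robot. Next I'll measure these.

```bash
cat > h.py <<'E'
import numpy as np,cv2
from scipy.spatial.transform import Rotation as R
def ray(d,u,v):
    return R.from_rotvec(d["rotation"]).apply(np.array([(u-d["cx"])/d["fx"],(v-d["cy"])/d["fy"],1.]))
def plane(d,u,v,z):
    r=ray(d,u,v); return d["eye"]+r*(z-d["eye"][2])/r[2]
def tri(e1,r1,e2,r2):
    r1=r1/np.linalg.norm(r1);r2=r2/np.linalg.norm(r2)
    t=np.linalg.lstsq(np.c_[r1,-r2],e2-e1,rcond=None)[0]
    a=e1+t[0]*r1;b=e2+t[1]*r2
    return (a+b)/2,np.linalg.norm(a-b)
def red(img,box):
    x0,y0,x1,y1=box; c=img[y0:y1,x0:x1].astype(int)
    m=(c[...,0]>110)&(c[...,1]<70)&(c[...,2]<70)
    y,x=np.nonzero(m); return x.mean()+x0,y.mean()+y0,m.sum()
E
python3 - <<'E'
from h import *
T=dict(np.load("top0.npz"));S=dict(np.load("scene0.npz"))
a=red(T["img"],(325,200,348,222));b=red(S["img"],(288,178,308,196));print(a,b)
print("knob",tri(T["eye"],ray(T,*a[:2]),S["eye"],ray(S,*b[:2])))
for n,d in(("T",T),("S",S)):
    h=cv2.cvtColor(d["img"],cv2.COLOR_RGB2HSV); m=cv2.inRange(h,(65,80,40),(90,255,255))
    k,l,st,c=cv2.connectedComponentsWithStats(m)
    i=[j for j in range(1,k) if st[j,4]>800 and 250<c[j][0]<400]
    for j in i:
        cs=max(cv2.findContours((l==j).astype(np.uint8),0,1)[0],key=cv2.contourArea)
        q=cv2.boxPoints(cv2.minAreaRect(cs)) if n=="T" else cv2.approxPolyDP(cv2.convexHull(cs),4,True)[:,0].astype(float)
        print(n,st[j],[(p.tolist(),np.round(plane(d,*p,0.07),4).tolist()) for p in q])
        # depth heights of deck
        v,u=np.nonzero(l==j); z=d["z_map"][v,u]; ok=z>0
        P=np.array([d["eye"]+ray(d,uu,vv)*zz for uu,vv,zz in zip(u[ok],v[ok],z[ok])]); print("deck z",np.median(P[:,2]))
E
```

```text
(np.float64(335.8709677419355), np.float64(210.0), np.int64(31)) (np.float64(297.6666666666667), np.float64(188.71428571428572), np.int64(21))
knob (array([ 0.5142798 , -0.06540233,  0.10592784]), np.float64(0.001984977405820597))
T [ 298  130   67   76 3380] [([296.94219970703125, 203.54415893554688], [0.5382, 0.0573, 0.07]), ([298.61749267578125, 129.83224487304688], [0.777, 0.0485, 0.07]), ([364.65155029296875, 131.3330078125], [0.7677, -0.1645, 0.07]), ([362.97625732421875, 205.044921875], [0.5298, -0.1542, 0.07])]
deck z 0.07076377926573385
S [ 271  207   92   75 3911] [([271.0, 209.0], [0.5389, -0.1496, 0.07]), ([346.0, 212.0], [0.6038, 0.054, 0.07]), ([362.0, 266.0], [0.779, 0.0416, 0.07]), ([283.0, 281.0], [0.7689, -0.1607, 0.07])]
deck z 0.07199430834009624
```

```bash
python3 -m crank '[[0,0,0,0,0,1,1],[0,0,0,0,0,1,1],[0,0,0,0,0,1,1],[0,0,0,0,0,0.1,1],[0.5,-0.95,0,0,0,0,1],[0.5,-0.95,0,0,0,0,1],[0.5,-0.95,0,0,0,0,1],[0.5,-0.95,0,0,0,0,1]]' 30; python3 -m crank '[[0.5,-0.95,0,0,0,0,1],[0.5,-0.95,0,0,0,0,1],[0.5,-0.95,0,0,0,0,1],[0.5,-0.95,0,0,0,0,1],[0.5,-0.95,0,0,0,0,1],[0.5,-0.95,0,0,0,0,1],[0.5,-0.95,0,0,0,0,1],[0.5,-0.95,0,0,0,0,1]]'
```

```text
time_s: 0.9
tcp_pos: [0.2394, -0.5075, 0.2561]
eef_rot: [-3.141, 0.063, 0.0]
contact_force: [0.5, -0.0, -0.0]
opening: 0.0852
grip_force: 0.0
time_s: 1.7
tcp_pos: [0.4122, -0.2106, 0.2565]
eef_rot: [3.141, -0.063, 0.001]
contact_force: [0.3, -0.8, -0.0]
opening: 0.0854
grip_force: 0.0
```

```bash
cat > w.py <<'E'
import sys
from h import *
from station import env,cams
n=sys.argv[1]
d=cams.snapshot("wrist"); np.savez(f"{n}.npz",**d); cv2.imwrite(f"pics/{n}.png",d["img"][:,:,::-1])
print(d["fx"],d["cx"],d["cy"],d["eye"],d["rotation"],env.sense()["tcp_pos"])
E
python3 -m crank '[[0.6,-0.6,0,0,0,0,1],[0.6,-0.6,0,0,0,0,1],[0,0,0,0,0,0,1],[0,0,0,0,0,0,1]]'; python3 w.py w1; python3 -m crank '[[0.6,-0.95,0,0,0,0,1],[0.6,-0.95,0,0,0,0,1],[0,-0.65,0,0,0,0,1],[0,0,0,0,0,0,1],[0,0,0,0,0,0,1]]'; python3 w.py w2
```

```text
time_s: 2.1
tcp_pos: [0.4619, -0.1658, 0.2561]
eef_rot: [-3.141, 0.062, 0.001]
contact_force: [0.8, -1.6, -0.2]
opening: 0.0857
grip_force: 0.0
309.70691628693146 318.2308227441859 197.81286760814154 [ 0.539663   -0.16854729  0.3736652 ] [ 2.02108977 -2.09931413 -0.32125735] [ 0.46127917 -0.16657272  0.25610277]
time_s: 2.65
tcp_pos: [0.5135, -0.0673, 0.2563]
eef_rot: [3.14, -0.067, -0.001]
contact_force: [-0.6, -1.6, -0.6]
opening: 0.0853
grip_force: 0.0
309.70691628693146 318.2308227441859 197.81286760814154 [ 0.59131385 -0.07013232  0.37386864] [ 2.01786699 -2.10252986 -0.32092069] [ 0.51346498 -0.06791457  0.25628702]
```

View pics/w2.png

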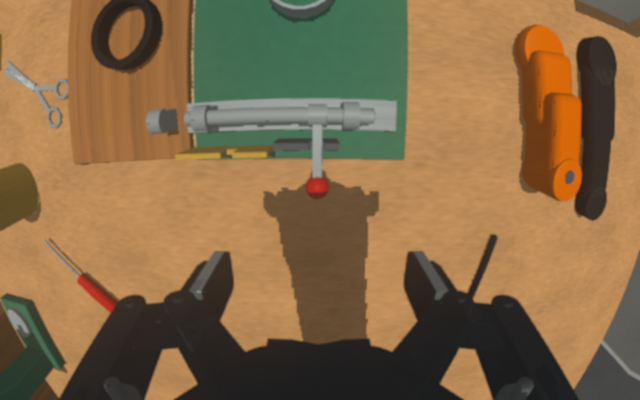

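The wrist view shows the knob at (317,187) with its stem running up to the rod at about (317,115). The brass plate spans (177–272, 153) and there may be a notch near (222,153).

```bash
cat >> h.py <<'E'
def fray(d,u,v):
    a=np.array([u-d["cx"],v-d["cy"]]);r=np.hypot(*a);t=r/d["fx"]
    return R.from_rotvec(d["rotation"]).apply(np.array([*(a/r*np.sin(t)),np.cos(t)]))
def fplane(d,u,v,z):
    r=fray(d,u,v); return d["eye"]+r*(z-d["eye"][2])/r[2]
E
python3 - <<'E'
from h import *
A=dict(np.load("w1.npz"));B=dict(np.load("w2.npz"))
def kn(d):
    h=d["img"].astype(int); m=((h[...,0]>110)&(h[...,1]<75)&(h[...,2]<75)).astype(np.uint8)
    k,l,st,c=cv2.connectedComponentsWithStats(m)
    return [(c[i],st[i,4]) for i in range(1,k) if st[i,4]>60]
print(kn(A),kn(B))
S=B["img"][130:170,160:350]; cv2.imwrite("pics/w2c.png",cv2.resize(S[:,:,::-1],None,fx=4,fy=4,interpolation=cv2.INTER_CUBIC))
c=B["img"][140:162,170:280].astype(int); m=(c[...,0]-c[...,2]>70)&(c[...,1]-c[...,2]>50)
print(m.sum(0))
E
```

```text
[(array([479.52966841,  67.19371728]), np.int32(1146)), (array([206.57446809, 136.93351064]), np.int32(376)), (array([ 55.07621247, 265.72055427]), np.int32(433))] [(array([539.43111455, 105.16099071]), np.int32(1292)), (array([316.43604651, 185.56104651]), np.int32(344)), (array([ 96.40909091, 292.90227273]), np.int32(440))]
[ 0  0  0  0  4  7  8  8  8  8  8  8  8  8  8  8  8  8  8  8  9  8  8  8
  8  8  8  7  7  7  7  7  8  7  7  7  7  7  7  7  7  7  7  7  7  7  7  7
  7  7  5  0  0  0  0  0  4  6  6  6  6  6  9 11 11 11  9  8  7  7  6  6
  6  7  6  6  7  6  6  8  7  8  7  7  7  7  7  7  7  7  7  7  7  7  7  7
  5  0  0  0  0  0  0  0  0  0  0  0  0  0]
```

View pics/w2c.png

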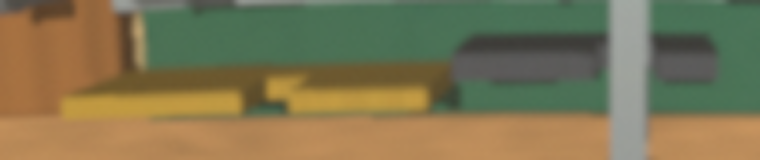

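The crop shows one gap in the brass plate's front edge, at u 221–232, v about 153. The dark plate's notch, with the stem in it, is at u about 317.

```bash
python3 - <<'E'
from h import *
A=dict(np.load("w1.npz"));B=dict(np.load("w2.npz"))
k,e=tri(A["eye"],fray(A,206.6,136.9),B["eye"],fray(B,316.4,185.6)); print("knob",k,e)
# rod line, both ends on z=.1 ; front deck edge
a=fplane(B,200,118,.1);b=fplane(B,372,116,.1);y=(a-b)/np.linalg.norm(a-b);print("rod dir",y,a,b)
a=fplane(B,176,162.5,.07);b=fplane(B,405,158.5,.07);print("front edge",a,b,(a-b)/np.linalg.norm(a-b))
for yaw in(-.03,-.04,-.05):
  Y=np.array([-np.sin(yaw),np.cos(yaw),0])
  q=[round(float((fplane(B,u,152.3,.1135)-k)@Y)*1e3,1) for u in(176,221.2,226.6,232,270)]
  X=np.array([np.cos(yaw),np.sin(yaw),0])
  print(yaw,q,"x from knob",(fplane(B,226.6,152.3,.1135)-k)@X)
E
```

```text
knob [ 0.51726167 -0.06530013  0.10100668] 0.0010259712678079042
rod dir [0.0480408  0.99884537 0.        ] [0.58688327 0.0386185  0.1       ] [ 0.57938594 -0.11726305  0.1       ]
front edge [0.54216218 0.08421853 0.07      ] [ 0.53465078 -0.15648607  0.07      ] [0.03119073 0.99951345 0.        ]
-0.03 [127.2, 82.7, 77.7, 72.7, 39.0] x from knob 0.03520264652949241
-0.04 [127.6, 83.1, 78.1, 73.1, 39.3] x from knob 0.03442387785473314
-0.05 [128.0, 83.4, 78.4, 73.4, 39.6] x from knob 0.03364166682087485
```

```bash
python3 -m crank '[[0.05,-0.06,0.8,0,0,0,1],[0,0,0.8,0,0,0,1],[0,0,0.8,0,0,0,1],[0,0,0.8,0,0,0,0.6],[0,0,0.53,0,0,0,0.6],[0,0,0,0,0,0,0.6]]'; python3 -m crank '[[0,0,0,0,0,0,0.2],[0,0,0,0,0,0,0.2],[0,0,0,0,0,0,0.2],[0,0,0,0,0,0,0.2],[0,0,0,0,0,0,0.1],[0,0,0,0,0,0,0.1]]' 20;python3 w.py w3
```

```text
time_s: 3.3
tcp_pos: [0.5141, -0.0658, 0.1048]
eef_rot: [3.141, -0.07, -0.007]
contact_force: [-0.8, 0.3, 0.1]
opening: 0.0513
grip_force: 0.0
time_s: 3.9
tcp_pos: [0.5167, -0.0644, 0.1076]
eef_rot: [3.141, -0.067, 0.002]
contact_force: [3.4, -3.4, -0.1]
opening: 0.0202
grip_force: 19.5
309.70691628693146 318.2308227441859 197.81286760814154 [ 0.59427731 -0.06731538  0.22532606] [ 2.01843108 -2.10420034 -0.31966158] [ 0.51665026 -0.06430042  0.10749732]
```

View pics/w3.png

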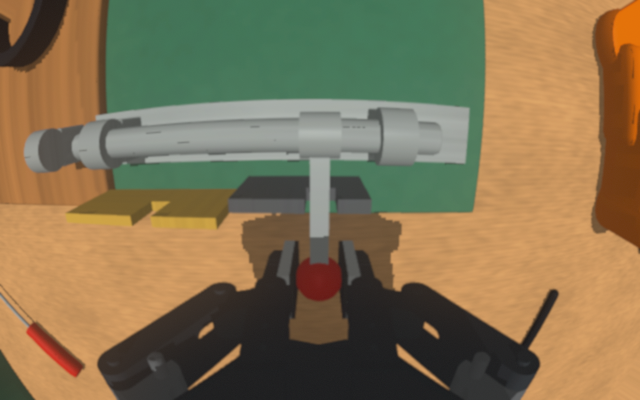

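The knob is pinched, with the red ball at (320,278) between the pads and the opening at 20 mm. The brass gap is visible near (150,215). I'll lift along the arc now.

```bash
python3 -m crank '[[0.01,0,-0.16,0,0,0,0.1],[0.02,0,-0.16,0,0,0,0.1],[0.04,0,-0.16,0,0,0,0.1],[0.06,0,-0.15,0,0,0,0.1],[0.07,0,-0.14,0,0,0,0.1],[0.09,0,-0.14,0,0,0,0.1],[0.1,0,-0.13,0,0,0,0.1],[0.11,0,-0.12,0,0,0,0.1]]' 35; python3 -m crank '[[0,0,0,0,0,0,0.1],[0,0,0,0,0,0,0.1]]'
python3 - <<'E'
from h import *
B=dict(np.load("w3.npz")); k=np.array([.5168,-.0648,.101])
for yaw in(-.04,):
  Y=np.array([-np.sin(yaw),np.cos(yaw),0])
  c=B["img"][200:235,60:240].astype(int); m=(c[...,0]-c[...,2]>90)&(c[...,1]-c[...,2]>60)
  print(m.sum(0)[70:110])
  print([round(float((fplane(B,u,v,.1135)-k)@Y)*1e3,1) for u,v in((68,212),(137,215),(153,217),(221,219))])
E
```

```text
time_s: 4.75
tcp_pos: [0.5363, -0.065, 0.1539]
eef_rot: [3.141, -0.067, -0.001]
contact_force: [0.5, -4.1, -4.9]
opening: 0.0198
grip_force: 34.3
time_s: 4.95
tcp_pos: [0.5363, -0.065, 0.1537]
eef_rot: [-3.141, 0.067, -0.001]
contact_force: [-1.3, -3.7, -0.3]
opening: 0.0195
grip_force: 34.5
[11  7  0  0  0  0  0  0  0  0  0  0  0  0  0  0  0  0  0  0  6 14 21 23
 23 24 24 24 23 22 21 21 20 19 19 18 17 16 16 14]
[125.6, 79.9, 71.4, 39.6]
```

```bash
python3 -m crank '[[0,-0.15,0,0,0,0,0.1],[0,-0.25,0,0,0,0,0.1],[0,-0.25,0,0,0,0,0.1],[0,-0.25,0,0,0,0,0.1],[0,-0.25,0,0,0,0,0.1],[0,-0.25,0,0,0,0,0.1],[0,-0.2,0,0,0,0,0.1],[0,-0.15,0,0,0,0,0.1]]'; python3 -m crank '[[0,0,0,0,0,0,0.1],[0,0,0,0,0,0,0.1]]'
```

```text
time_s: 5.75
tcp_pos: [0.5394, 0.0061, 0.1535]
eef_rot: [-3.141, 0.066, -0.001]
contact_force: [4.4, -4.5, -5.8]
opening: 0.0196
grip_force: 34.4
time_s: 5.95
tcp_pos: [0.5394, 0.0064, 0.1535]
eef_rot: [-3.14, 0.065, -0.001]
contact_force: [4.5, 4.0, -5.7]
opening: 0.0195
grip_force: 34.4
```

```bash
python3 -m crank '[[-0.07,0,0.08,0,0,0,0.1],[-0.07,0,0.08,0,0,0,0.1],[-0.06,0,0.08,0,0,0,0.1],[-0.05,0,0.08,0,0,0,0.1],[0,0,0,0,0,0,0.1]]'; python3 -m crank '[[-0.01,0,0.03,0,0,0,0.1],[0,0,0,0,0,0,0.1]]'
```

```text
time_s: 6.45
tcp_pos: [0.53, 0.0066, 0.1413]
eef_rot: [-3.14, 0.065, -0.004]
contact_force: [5.1, 3.2, 1.6]
opening: 0.0194
grip_force: 35.6
time_s: 6.65
tcp_pos: [0.5293, 0.0064, 0.1402]
eef_rot: [-3.14, 0.067, -0.002]
contact_force: [0.3, 2.6, 6.4]
opening: 0.0196
grip_force: 36.3
```

```bash
python3 -m crank '[[0,-0.04,0,0,0,0,0.1],[0,-0.04,0,0,0,0,0.1],[0,0,0,0,0,0,0.1]]'; python3 -m crank '[[0,-0.03,0,0,0,0,0.1],[0,0,0,0,0,0,0.1]]';  python3 -m crank '[[0,-0.03,0,0,0,0,0.1],[0,0,0,0,0,0,0.1]]'
```

```text
time_s: 6.95
tcp_pos: [0.5288, 0.0082, 0.14]
eef_rot: [3.14, -0.067, 0.0]
contact_force: [-1.3, -5.0, 6.5]
opening: 0.0194
grip_force: 36.5
time_s: 7.15
tcp_pos: [0.5289, 0.0093, 0.14]
eef_rot: [3.14, -0.067, 0.0]
contact_force: [-1.8, -5.8, 5.7]
opening: 0.0195
grip_force: 36.5
time_s: 7.35
tcp_pos: [0.5289, 0.0107, 0.1399]
eef_rot: [3.14, -0.067, -0.0]
contact_force: [-2.4, -3.4, 2.9]
opening: 0.0195
grip_force: 36.2
```

```bash
python3 -m crank '[[-0.02,0,0.04,0,0,0,0.1],[0,0,0,0,0,0,0.1]]'
```

```text
time_s: 7.55
tcp_pos: [0.5279, 0.0114, 0.1378]
eef_rot: [-3.141, 0.066, 0.0]
contact_force: [-2.3, -0.3, 3.1]
opening: 0.0197
grip_force: 36.3
```

```bash
python3 -m crank '[[-0.03,-0.02,0.07,0,0,0,0.1],[-0.03,0,0.07,0,0,0,0.1],[0,0,0,0,0,0,0.1]]'
```

```text
time_s: 7.85
tcp_pos: [0.5251, 0.012, 0.1319]
eef_rot: [-3.141, 0.067, 0.002]
contact_force: [-3.8, -1.5, 2.2]
opening: 0.0194
grip_force: 37.3
```

```bash
python3 -m crank '[[-0.04,0,0.1,0,0,0,0.1],[-0.03,0,0.1,0,0,0,0.1],[-0.02,0,0.1,0,0,0,0.1],[-0.02,0,0.1,0,0,0,0.1],[0,0,0,0,0,0,0.1]]'; python3 -m crank '[[-0.01,0,0.1,0,0,0,0.1],[0,0,0.08,0,0,0,0.1],[0,0,0,0,0,0,0.1]]'
```

```text
time_s: 8.35
tcp_pos: [0.5215, 0.0122, 0.1159]
eef_rot: [-3.141, 0.067, 0.0]
contact_force: [1.1, -1.6, 0.1]
opening: 0.0195
grip_force: 38.1
time_s: 8.65
tcp_pos: [0.5209, 0.0122, 0.1087]
eef_rot: [-3.141, 0.067, 0.001]
contact_force: [-0.0, -0.5, 0.9]
opening: 0.0196
grip_force: 38.3
```

Nearly down. I'll press gently until the stop is felt.

```bash
python3 -m crank '[[0,0,0.04,0,0,0,0.1],[0,0,0,0,0,0,0.1]]'; python3 -m crank '[[0,0,0.03,0,0,0,0.1],[0,0,0,0,0,0,0.1]]'
```

```text
time_s: 8.85
tcp_pos: [0.5209, 0.0122, 0.1074]
eef_rot: [-3.141, 0.067, 0.0]
contact_force: [-0.3, 0.1, 2.1]
opening: 0.0195
grip_force: 38.4
time_s: 9.05
tcp_pos: [0.5209, 0.0122, 0.1063]
eef_rot: [-3.141, 0.067, 0.0]
contact_force: [-0.6, -0.2, 0.4]
opening: 0.0197
grip_force: 38.4
```

```bash
python3 -m crank '[[0,0,0.04,0,0,0,0.1],[0,0,0,0,0,0,0.1]]'; python3 -m crank '[[0,0,0.03,0,0,0,0.1],[0,0,0,0,0,0,0.1]]'
```

```text
time_s: 9.25
tcp_pos: [0.5211, 0.0122, 0.1047]
eef_rot: [-3.141, 0.067, -0.0]
contact_force: [-0.5, 0.9, 0.3]
opening: 0.02
grip_force: 38.9
time_s: 9.45
tcp_pos: [0.5212, 0.0122, 0.1039]
eef_rot: [-3.141, 0.067, -0.001]
contact_force: [-5.6, -0.3, 12.6]
opening: 0.0196
grip_force: 39.7
```

```bash
python3 -m crank '[[0,0,0,0,0,0,0.4],[0,0,0,0,0,0,0.6],[0,0,0,0,0,0,0.7],[0,0,0,0,0,0,0.7],[0,0,0,0,0,0,0.7]]'; python3 -m crank '[[0,0,-0.3,0,0,0,0.7],[0,0,-0.7,0,0,0,0.7],[0,0,-0.8,0,0,0,0.7],[0,0,-0.8,0,0,0,0.7],[0,0,-0.8,0,0,0,0.7],[0,0,-0.4,0,0,0,0.7],[0,0,0,0,0,0,0.7],[0,0,0,0,0,0,0.7]]'; python3 w.py w4
```

```text
time_s: 9.95
tcp_pos: [0.521, 0.0121, 0.1035]
eef_rot: [-3.141, 0.067, 0.0]
contact_force: [0.5, -0.1, 0.2]
opening: 0.0598
grip_force: 0.0
time_s: 10.75
tcp_pos: [0.5209, 0.0121, 0.2559]
eef_rot: [3.141, -0.067, 0.001]
contact_force: [0.9, -0.7, -0.1]
opening: 0.0596
grip_force: 0.0
309.70691628693146 318.2308227441859 197.81286760814154 [0.59854082 0.00914862 0.37361549] [ 2.01834856 -2.10369538 -0.32040247] [0.52057085 0.0120224  0.25521317]
```

View pics/w4.png

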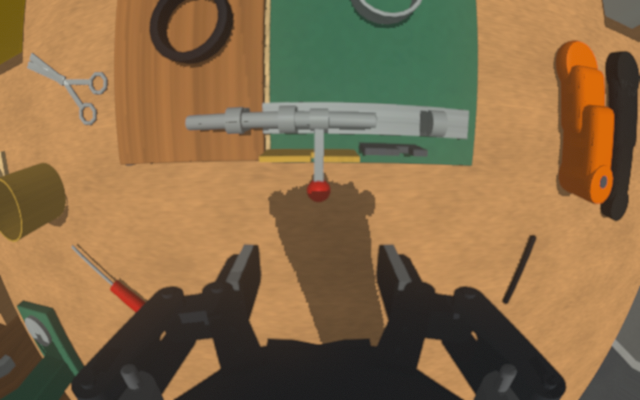

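```bash
python3 - <<'E'
from h import *
from station import cams
d=cams.snapshot("scene");W=dict(np.load("w4.npz"))
S0=dict(np.load("scene0.npz"))
h=d["img"].astype(int);m=((h[...,0]>110)&(h[...,1]<70)&(h[...,2]<70)).astype(np.uint8)
k,l,st,c=cv2.connectedComponentsWithStats(m);sc=[c[i] for i in range(1,k) if 285<c[i][0]<370 and 160<c[i][1]<220 and st[i,4]>5];print(sc)
h=W["img"].astype(int);m=((h[...,0]>110)&(h[...,1]<75)&(h[...,2]<75)).astype(np.uint8)
k,l,st,c=cv2.connectedComponentsWithStats(m)
for i in range(1,k):
  if st[i,4]>60:
    print("w",c[i],st[i,4])
    for s in sc: print(tri(W["eye"],fray(W,*c[i]),d["eye"],ray(d,*s)))
E
```

```text
[array([324.87179487, 184.94871795])]
w [577.82087343 118.56180607] 1351
(array([ 0.62748423, -0.04379399,  0.28697746]), np.float64(0.08122625521885954))
w [317.63953488 187.0503876 ] 258
(array([0.52744508, 0.01252497, 0.11399709]), np.float64(0.00024860755472406304))
w [126.3814433  296.50515464] 388
(array([ 0.67421629, -0.03619952,  0.37702028]), np.float64(0.11803757186269936))
```

The view shows the handle in the brass plate and the rod through the keeper, with the knob at (318,187). The measured knob height is doubtful, so I'll check it from a second wrist position.

```bash
python3 -m crank '[[-0.6,0.6,0,0,0,0,0.7],[-0.6,0.95,0,0,0,0,0.7],[0,0.95,0,0,0,0,0.7],[0,0,0,0,0,0,0.7],[0,0,0,0,0,0,0.7]]' ; python3 w.py w5; python3 - <<'E'
from h import *
from station import cams
W=dict(np.load("w4.npz"));V=dict(np.load("w5.npz"));A=dict(np.load("w1.npz"));B=dict(np.load("w2.npz"));S0=dict(np.load("scene0.npz"))
def kn(d):
    h=d["img"].astype(int); m=((h[...,0]>110)&(h[...,1]<75)&(h[...,2]<75)).astype(np.uint8)
    k,l,st,c=cv2.connectedComponentsWithStats(m)
    return min([(abs(c[i][1]-160),tuple(c[i]),st[i]) for i in range(1,k) if 200<st[i,4]<450 and c[i][1]<220 ])[1:]
for a,b in((A,B),(V,W)):
    p,q=kn(a),kn(b);print(p,q,tri(a["eye"],fray(a,*p[0]),b["eye"],fray(b,*q[0])))
print("w2+scene0",tri(B["eye"],fray(B,316.4,185.6),S0["eye"],ray(S0,297.67,188.7)))
d=cams.snapshot("scene");h=d["img"].astype(int);m=(h[...,0]>110)&(h[...,1]<70)&(h[...,2]<70)
m[:,:310]=0;m[:,345:]=0;m[:165]=0;m[210:]=0
y,x=np.nonzero(m);print("scene knob",x.mean(),y.mean(),len(x)); np.savez("scene5.npz",**d)
c=np.hstack([cv2.resize(i["img"][150:230,270:370],None,fx=4,fy=4,interpolation=2) for i in(S0,d)]);cv2.imwrite("pics/cmp.png",c[:,:,::-1])
print("w4+scene",tri(W["eye"],fray(W,*kn(W)[0]),d["eye"],ray(d,x.mean(),y.mean())))
E
```

```text
time_s: 11.35
tcp_pos: [0.4683, -0.0864, 0.2549]
eef_rot: [-3.14, 0.07, 0.002]
contact_force: [-0.2, 1.0, -0.0]
opening: 0.0599
grip_force: 0.0
309.70691628693146 318.2308227441859 197.81286760814154 [ 0.54621048 -0.08945506  0.37237096] [ 2.01574074 -2.10444646 -0.32301914] [ 0.46856597 -0.08544974  0.25491539]
((np.float64(206.5744680851064), np.float64(136.93351063829786)), array([196, 126,  22,  22, 376], dtype=int32)) ((np.float64(316.4360465116279), np.float64(185.5610465116279)), array([304, 177,  25,  17, 344], dtype=int32)) (array([ 0.51727519, -0.06531737,  0.10106975]), np.float64(0.0011094023402283036))
((np.float64(208.67127071823205), np.float64(140.1353591160221)), array([198, 130,  22,  21, 362], dtype=int32)) ((np.float64(317.63953488372096), np.float64(187.0503875968992)), array([306, 180,  25,  15, 258], dtype=int32)) (array([0.52123881, 0.01344062, 0.09546859]), np.float64(0.0025350942890315993))
w2+scene0 (array([ 0.52122369, -0.06566394,  0.11386192]), np.float64(0.0001685440899072847))
scene knob 324.1578947368421 185.05263157894737 19
w4+scene (array([0.52673636, 0.01163216, 0.11281636]), np.float64(0.002214620427333191))
```

View pics/cmp.png

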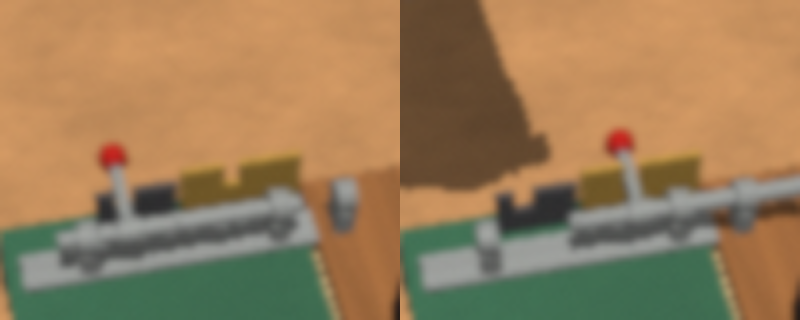

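The comparison shows the handle level in the brass notch, just as it first lay in the near notch. The camera pairing reads 0.113 m now against 0.114 m at the start, and the rod passes through the keeper. Handing in.

```bash
python3 -c "
from station import env
print(env.close_job())"
```

```text
the job is handed in; nothing more can be done
None
```

The bolt is slid about 77 mm into the keeper, and its handle is fully down in the far notch and released; the job was handed in at about 11.5 s, with nothing else on the chest or bench seen to move.

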